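# Align the quarter-turn fastener and hold the service panel shut

## Robot

A 6-joint arm with a two-finger parallel gripper is mounted at the origin on the work surface; the furniture and walls round the work are solid. World frame = base frame: x ahead of the robot, y to its left, z up, the work surface at z = 0. Lengths are in m, angles in rad, forces in N, time in s.
With the tool pointing down it reaches from about 0.325 to 0.875 m from the base axis. Payload 4.4 kg.
Tool frame: the origin (TCP) lies at the very end of the fingers, on their centre line; the grasp point (between the pads) lies 19 mm behind it; x points along the fingers, z is the direction in which the jaws open and shut, and the axes are right-handed (so a half turn about x gives the same grasp; the last joint's range is limited). The gripper opens to 85 mm and grips with 20 to 120 N. Pads are 22 mm wide; open, the fingers measure 114 mm over their backs; the gripper's body (76 mm by 85 mm) begins 54 mm behind the grasp point. The pads swing forward as they close: fully open they stand 13 mm farther back than shut.
Start: joints at [-1.474, 0.207, 1.542, -0, 1.393, -0.15], TCP at [0.141, -0.557, 0.231] pointing down, gripper open.
Joint ranges: [-2.73, 2.73], [-0.86, 2.22], [0.23, 2.46], [-1.11, 4.25], [0.08, 2.63], [-2.82, 2.82]. Speed limits (rad/s): [2.79, 2.79, 3.14, 3.14, 3.14, 3.14].

## Interface

Orientations are given as a unit quaternion [w, x, y, z].
In Python, from cell import bot, viewer, job_done gives the robot as it stands.
- The arm moves only by the shell command python3 -m crank 'ROWS' [FORCE]. ROWS is JSON, a list that holds one entry, the list of rows, each a list of 5 numbers: the opening, from 0 (shut) to 1 (fully open), then the shift along the tool's x, y, z as a fraction of full scale, then the turn about the tool's x as a fraction of full scale. In form: [[[grip, dx, dy, dz, twist], ...]]. A call has 1 to 8 rows; each row shifts and turns the commanded pose from where the row before left it, along the tool's axes as they then stand; what a row does not reach is not made up. Full scale, the value 1, is 30 cm for a shift and 0.08 rad for a turn. A row lasts 1/10 s, in which the tool goes at most 50 mm and 8.59 degrees, less where a joint would pass 70% of its speed; a pose out of reach is approached as far as the arm can. A call with a number of a shift or a turn outside -1 to 1 is refused whole. A call with a gripper value outside its range is refused whole. The fingers move at their own pace and stop on an object; FORCE is the grip in N (left out, the last holds). Time passes only in rows, so rows that do not move let the fingers close. It gives the time, the measured TCP pose, the force and the opening at its end, in the units of the state.
- bot.read_state(): the state, without advancing time (a new reading comes with each control period).
- viewer.get_image(name): name is "scene" or "side" or "wrist"; returns a dict with "color" (400x640x3 uint8, red, green, blue), "vfov" (degrees; the focal length in pixels is half the picture's height over the tangent of half this angle, whatever the lens; pixels are square), "cx", "cy" (the principal point, pixels), "k1" (the pictures are not rectified: a ray, as slopes to the right and down, at radius r is drawn at 1 + k1 r^2 times it, then the intrinsics apply), "eye" and "attitude" of the camera in the world. Camera axes: x right, y down, z forward; pixel columns grow to the right and rows downward; lengths in m; the calibration is good to about 2 mm. A picture is of the moment at which its call begins. There is no depth.
- job_done(): hands the job in, once; it reports no verdict.
The state is a dict: "time": time; "joint_positions": joint angles; "qd": joint speeds; "tau": joint torques, N m; "eef_pos": TCP position; "tool_rot": TCP orientation; "ft_force": force on the tool from outside, world axes, zero at the start; "ft_torque": the same for the moment, N m; "finger_gap": opening from 0.0 (shut) to 1.0 (fully open).
Only numpy, scipy, OpenCV 4.12 (cv2) and the standard library are available. Lean on these libraries where they do the work, as an engineer would, in place of code of your own. Each camera call takes 0.05 s, during which the arm holds its last target. There are 200 camera calls.

## Task

A waste canister has been left on the service panel of the benchtop analyser: lift it off by its handle and stand it upright on the table beside the analyser, gently, leaving everything else on the table where it is. Then turn the panel's quarter-turn fastener clockwise until its slot lines up with the two marks on the panel, and press the panel down flush with its frame. Finish while still holding it pressed down; do not let go, because the panel springs up again.

Things in the scene. Friction and masses are not known exactly. Their poses are not given: they have to be found in the camera images.
- analyser: White box-shaped instrument fixed to the table, 170 (x) x 200 (y) x 70 mm high, dark screen on its -x face. Origin at the centre of its underside, z up. Its top is a 17 mm wide frame round the service panel. The table on its +y side is kept free for the canister: a canister standing 165 mm from the analyser's origin along its +y axis touches nothing.
- panel_face (a point): A clear point on the upper face of the service panel, where the panel can be pressed once the canister is off: on the panel's middle line, 30 mm to +y (analyser frame) of its centre; 75 mm to +y of the fastener's axis. The panel is a plain aluminium plate 132 (x) x 162 (y) x 8 mm set in the frame; its face is level. Axes parallel to the analyser's. This point moves with the panel.
- panel (a joint): How far the service panel is pressed down, m: 0 = sprung up, face 8 mm above the frame; 0.008 = flush with the frame (hard stop). A spring pushes it up: it takes about 5 N to start it and about 9 N to hold it flush. It stays level wherever it is pressed. Unless the fastener is aligned, its cross-bar lands on the frame and stops the panel after about 2 mm.
- fastener_wing (a point): Middle of the grip of the quarter-turn fastener, on its axis, 8.5 mm above the panel's face. The grip is a steel wing 10 mm thick (point x), 36 mm long (point y) and 15 mm high that stands on a thin round disc 38 mm across (3 mm thick) on the panel; its top is 16 mm above the panel's face. The slot is the dark line along the wing's top, along point y. It sits in the panel at x 0, y -45 mm of the analyser's frame, turns with the fastener and goes down with the panel.
- fastener (a joint): Turn of the fastener, rad, growing clockwise as seen from above. 0 = slot along the analyser's y (across the marks), 1.571 = slot along the analyser's x, in line with the two short black marks on the panel on either side of it: aligned, and the panel can go down. It turns freely past that to a stop at 1.92. Light friction (about 0.05 N m): it stays where it is left. It starts between 0.15 and 0.75.
- canister_grip (a point): Middle of the canister's bail handle: a level round bar 13 mm thick along point y, its straight part 50 mm long, 112 mm above the canister's underside; 38 mm clear above the lid. Pinch it from above. The handle does not move relative to the canister.
- canister_center (a point): Centre of the canister, 56 mm above its underside and 56 mm below the handle bar's axis; z up along its axis. Height over its underside when it stands on the table: 56 mm.
- canister: Waste canister: closed grey cylinder 84 mm in diameter with a white lid 88 mm in diameter, 74 mm high to the lid's top, 119 mm to the top of the handle; 0.25 to 0.5 kg. Origin at the centre of its underside. It starts on the service panel.
- specimen_cup: Bystander: specimen cup with white lid, 66 mm across, 75 mm high, origin at the centre of its underside. Leave alone.
- gel_bottle: Bystander: turquoise oval bottle, 37 x 61 x 155 mm high, origin at the centre of its underside. Leave alone.
- test_kit: Bystander: small flat carton, 62 x 112 x 21 mm, origin at the centre of its underside. Leave alone.
- marker: Bystander: marker pen lying on the table, 14 x 136 x 16 mm, origin at the centre of its underside. Leave alone.
Not all that is in view belongs to the job. Leave any black or brown look-alike of the canister alone.

How it is judged:
On the way, in this order (a step that is already met when the one before it is completed fails the run):
1. the canister stands upright on the table beside the analyser, let go (height (world z) of canister_center below 0.06 m and angle between canister_center's own z axis and vertical below 0.1 rad and horizontal distance between canister_center and analyser below 0.4 m and contact force between the fingers and canister below 0.2 N), for 0.2 s.
2. the fastener's slot is in line with the marks (value of joint fastener between 1.37 and 1.77 rad), for 0.2 s.
At the end, for the whole second after the job is handed in: Slot within 0.2 rad of the marks, panel within 1.5 mm of flush and pressed by the fingers with over 4 N through the last second; canister upright (within 0.1 rad), at rest on the table within 0.40 m of the analyser's centre, off the panel and not touched by the fingers (all of step 1 and all of step 2 and value of joint panel above 0.0065 m and contact force between the fingers and panel above 4 N and contact force between canister and panel below 0.1 N and linear speed of canister below 0.02 m/s); the arm keeps its last pose, push and grip.
It fails at once if the canister is tipped by more than about 35 degrees (angle between canister_center's own z axis and vertical above 0.6 rad).
It fails at once if the canister is dropped or banged onto the table (height (world z) of canister_center below 0.076 m and linear speed of canister above 0.5 m/s).
It fails at once if a bystander is shifted by more than 3 cm (distance of any of specimen_cup, gel_bottle, test_kit, marker from where it was at the start of the episode above 0.03 m).
It also fails if it takes over 61 s, if anything falls off the work surface, if the arm or the gripper's body presses on something with over 40 N, if the wrist force passes 120 N, or if a joint passes its speed limit or range.

## Working session

There is one attempt and no reset: what is moved stays moved. The work goes in short steps, Python scripts to look and compute and a shell command to move; the robot and the scene stay as the last step left them, time stands still between calls to the robot, and variables do not carry over. Pictures are saved under pics/ and viewed, about 8 in all and at most 12, crops included, and the job is handed in when it is done.

```bash
ls; mkdir -p pics
cat > h.py <<'E'
from cell import bot, viewer
import numpy as np, cv2, json
from scipy.spatial.transform import Rotation as R
def rot(a):
    a=np.array(a,float)
    return a if a.shape==(3,3) else R.from_quat(np.r_[a[1:],a[0]]).as_matrix()
def snap(name,fn):
    im=viewer.get_image(name); cv2.imwrite('pics/'+fn+'.png',im['color'][:,:,::-1])
    json.dump({k:np.array(v).tolist() for k,v in im.items() if k!='color'},open('pics/'+fn+'.json','w')); return im
def ray(fn,u,v):
    m=json.load(open('pics/'+fn+'.json')); f=200/np.tan(np.radians(m['vfov'])/2)
    d=np.array([(u-m['cx'])/f,(v-m['cy'])/f]); s=d.copy()
    for _ in range(30): s=d/(1+m['k1']*(s@s))
    return np.array(m['eye']),rot(m['attitude'])@np.r_[s,1]
def atz(fn,u,v,z):
    e,d=ray(fn,u,v); return (e+d*(z-e[2])/d[2]).round(4)
def tri(*obs):
    A=np.zeros((3,3));b=np.zeros(3)
    for o in obs:
        e,d=ray(*o); d/=np.linalg.norm(d); P=np.eye(3)-np.outer(d,d); A+=P;b+=P@e
    return np.linalg.solve(A,b).round(4)
def proj(fn,p):
    m=json.load(open('pics/'+fn+'.json')); f=200/np.tan(np.radians(m['vfov'])/2)
    c=rot(m['attitude']).T@(np.array(p)-m['eye']); s=c[:2]/c[2]; s=s*(1+m['k1']*(s@s)); return (f*s+[m['cx'],m['cy']]).round(1)
E
python3 - <<'E'
from h import *
a=snap('scene','s1'); b=snap('side','d1')
for x in(a,b): print({k:v for k,v in x.items() if k!='color'})
s=bot.read_state(); print(s); print(rot(s['tool_rot']).round(3))
E
```

```text
pics
{'vfov': 52.29743348859779, 'cx': 321.92654025976725, 'cy': 205.20774257595264, 'k1': 0.01009280573921785, 'eye': array([-0.30864858, -0.66066025,  1.02992709]), 'attitude': array([-0.37321581,  0.81685566, -0.39533685,  0.19278375])}
{'vfov': 54.954761067751264, 'cx': 317.0916602487332, 'cy': 193.2574226880353, 'k1': -0.0357717394317368, 'eye': array([0.25057944, 0.77680219, 0.70120508]), 'attitude': array([ 0.077805  , -0.14088353,  0.87347617, -0.4594971 ])}
{'time': 0.1, 'joint_positions': array([-1.47347297e+00,  2.07349791e-01,  1.54287601e+00, -5.89524498e-08,
        1.39351482e+00, -1.50496235e-01]), 'qd': array([ 1.56555829e-03, -2.61567612e-03, -3.38795656e-03,  4.81421451e-04,
        5.31346537e-04,  7.20527602e-05]), 'tau': array([-2.79897193e-05, -3.84091651e+01, -2.92549145e+01, -1.86586635e-04,
        4.84306584e-03,  2.68232668e-06]), 'eef_pos': array([ 0.14096276, -0.55671336,  0.23020258]), 'tool_rot': array([ 0.55744012,  0.43492083,  0.5584852 , -0.4338187 ]), 'ft_force': array([-0.45423174,  0.35418831, -0.37118068]), 'ft_torque': array([ 0.00269158,  0.04236538, -0.05113481]), 'finger_gap': 1.0004241529337277}
[[-0.     0.969  0.245]
 [ 0.002  0.245 -0.969]
 [-1.     0.    -0.002]]
```

View pics/s1.png

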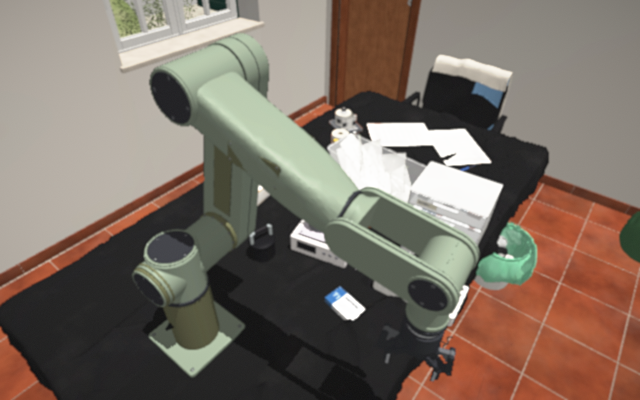

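View pics/d1.png

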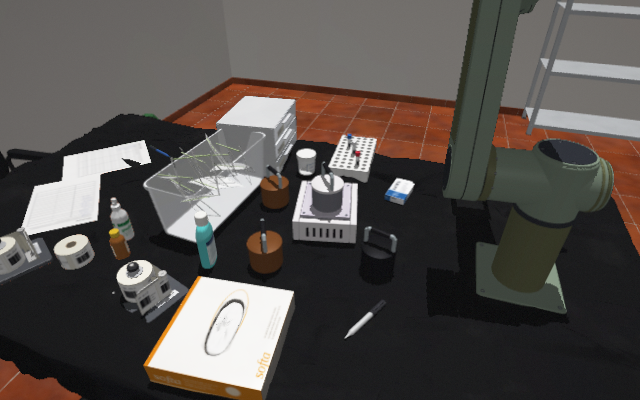

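The side view shows the analyser at (326,212). Candidates for the canister: the grey one with a white lid on the analyser (327,190), the black one (378,255), and the brown ones (275,190) and (265,250). By the description it is the grey one; I'll check it in a close crop.

Run:
```python
from h import *
im=cv2.imread('pics/d1.png')[140:290,230:430]
cv2.imwrite('pics/d1c.png',cv2.resize(im,None,fx=4,fy=4,interpolation=cv2.INTER_CUBIC))
```

```text
(no output)
```

View pics/d1c.png

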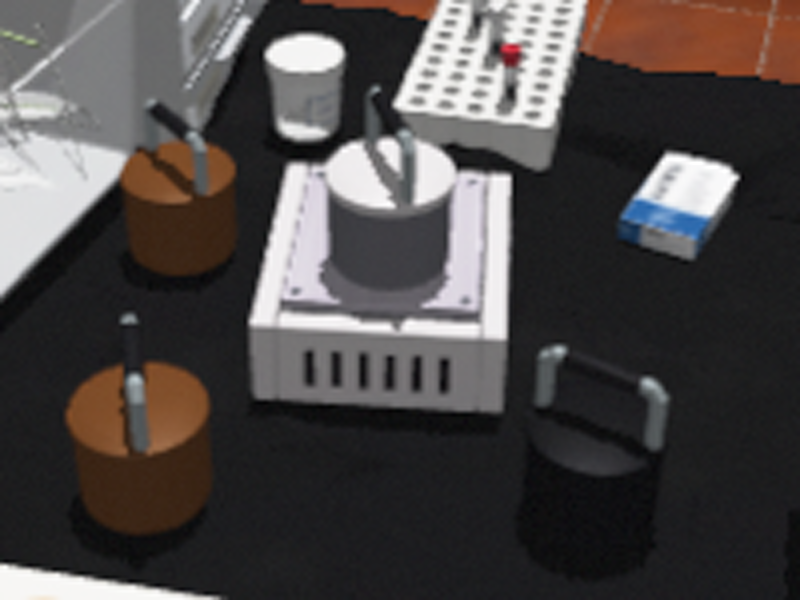

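The crop confirms it: grey body, white lid, standing on the panel, with the bar from crop (375,92) to (408,135). Now the positions.

Run:
```python
from h import *
c=lambda u,v,z: atz('d1',u/4+230,v/4+140,z)
A=[c(252,325,.07),c(507,335,.07),c(512,173,.07),c(292,163,.07)]
for a in A: print(a)
ctr=np.mean(A,0); print('ctr',ctr)
ey=(A[0]+A[1]-A[2]-A[3])/2; ex=(A[0]+A[3]-A[1]-A[2])/2
print(np.linalg.norm(ex),np.linalg.norm(ey),np.degrees(np.arctan2(ey[1],ey[0])),np.degrees(np.arctan2(ex[1],ex[0])))
h=[c(377,96,.19),c(408,134,.19)];print('bar',h, np.mean(h,0)); d=h[1]-h[0];print(np.linalg.norm(d),np.degrees(np.arctan2(d[1],d[0])))
l=[c(328,178,.152),c(456,178,.152)];print('lid',np.mean(l,0),l)
for n,p in dict(black=(590,540,0),brown1=(145,500,0),brown2=(180,240,0),cup=(305,120,0)).items(): print(n,c(*p))
```

```text
[0.5656 0.0482 0.07  ]
[0.4042 0.0065 0.07  ]
[ 0.4464 -0.1832  0.07  ]
[ 0.609  -0.1452  0.07  ]
ctr [ 0.5063   -0.068425  0.07    ]
0.1668293214635844 0.1962733871415073 102.59529997682141 13.819672533463658
bar [array([ 0.5159, -0.0644,  0.19  ]), array([ 0.4826, -0.0247,  0.19  ])] [ 0.49925 -0.04455  0.19   ]
0.05181679264485601 129.98961917029072
lid [ 0.49405 -0.02845  0.152  ] [array([ 0.5338, -0.0156,  0.152 ]), array([ 0.4543, -0.0413,  0.152 ])]
black [0.3251 0.1003 0.    ]
brown1 [0.6001 0.1543 0.    ]
brown2 [ 0.6937 -0.1147  0.    ]
cup [ 0.6623 -0.3172  0.    ]
```

```bash
cat >> h.py <<'E'
def need(p,jaw=None):
    s=bot.read_state(); M=rot(s['tool_rot']); d=M.T@(np.array(p)-s['eef_pos'])/0.3
    hd=np.degrees(np.arctan2(M[1,2],M[0,2])); print('t',s['time'].__round__(2),'tcp',s['eef_pos'].round(4),'jaw',hd.round(1),'need',d.round(3),'F',s['ft_force'].round(1),'gap',round(float(s['finger_gap']),3),'q6',s['joint_positions'][5].round(2))
    if jaw is not None: print('twist',round(-np.radians((jaw-hd+180)%360-180)/.08,2))
E
python3 -m crank '[[[1,-0.04,0.11,-0.1,0],[1,-0.04,0.11,-0.1,0],[1,-0.04,0.11,-0.1,0],[1,-0.04,0.11,-0.1,0],[1,-0.04,0.11,-0.1,0],[1,-0.04,0.11,-0.1,0],[1,-0.04,0.11,-0.1,0],[1,-0.04,0.11,-0.1,0]]]'
python3 -m crank '[[[1,0,0.11,-0.1,0],[1,0,0.11,-0.1,0],[1,0,0.11,-0.1,0],[1,0,0.11,-0.1,0],[1,0,0.11,-0.1,0],[1,0,0.11,-0.1,0]]]'
python3 -m crank '[[[1,0,0,0,-1],[1,0,0,0,-1],[1,0,0,0,-1],[1,0,0,0,-1],[1,0,0,0,-1],[1,0,0,0,-1],[1,0,0,0,-1],[1,0,0,0,-1]]]'
python3 -m crank '[[[1,0,0,0,-1],[1,0,0,0,-1],[1,0,0,0,-1],[1,0,0,0,-1],[1,0,0,0,-1],[1,0,0,0,-1],[1,0,0,0,-1],[1,0,0,0,-1]]]'
python3 -m crank '[[[1,0,0,0,-1],[1,0,0,0,-1],[1,0,0,0,-1],[1,0,0,0,-1],[1,0,0,0,-1],[1,0,0,0,-1],[1,0,0,0,-1],[1,0,0,0,-1]]]'
python3 - <<'E'
from h import *
need([.498,-.043,.325],40)
a=snap('wrist','w1'); b=snap('scene','s2')
cv2.imwrite('pics/w1s2.png',np.vstack([cv2.imread('pics/w1.png')[:, :],cv2.resize(cv2.imread('pics/s2.png')[200:320,200:400],(640,200))[:190]]))
E
```

```text
time: 0.9
eef_pos: [0.3385, -0.2582, 0.3274]
tool_rot: [0.558, 0.435, 0.558, -0.434]
ft_force: [0.8, -0.9, -0.4]
finger_gap: 1.001
time: 1.5
eef_pos: [0.4863, -0.0351, 0.3269]
tool_rot: [0.558, 0.434, 0.558, -0.434]
ft_force: [0.3, -0.2, 0.1]
finger_gap: 0.998
time: 2.3
eef_pos: [0.4855, -0.0369, 0.3267]
tool_rot: [0.666, 0.236, 0.667, -0.236]
ft_force: [0.7, -0.1, -0.0]
finger_gap: 1.002
time: 3.1
eef_pos: [0.4855, -0.0369, 0.3267]
tool_rot: [0.707, 0.014, 0.707, -0.014]
ft_force: [0.3, -0.2, -0.5]
finger_gap: 0.998
time: 3.9
eef_pos: [0.4855, -0.0369, 0.3266]
tool_rot: [0.675, -0.209, 0.676, 0.209]
ft_force: [1.2, 0.1, -0.8]
finger_gap: 1.002
t 3.9 tcp [ 0.4855 -0.0369  0.3266] jaw 34.4 need [ 0.005 -0.04   0.023] F [ 1.2  0.1 -0.8] gap 1.002 q6 -0.85
twist -1.22
```

View pics/w1s2.png

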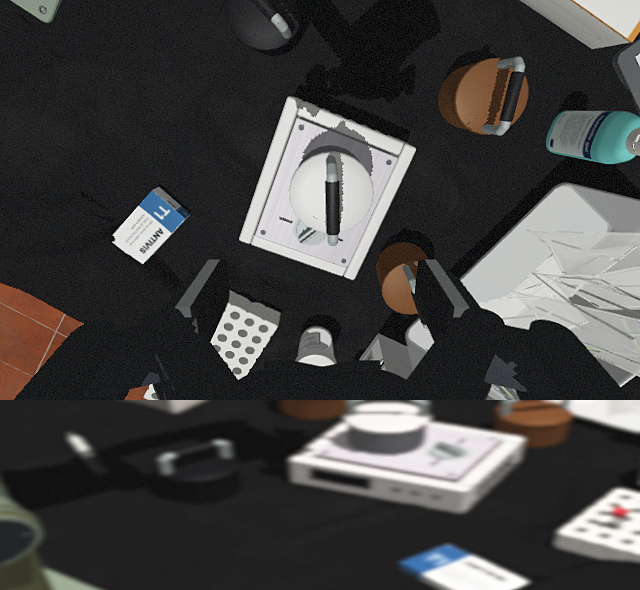

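Wrist view: analyser top corners at (288,97), (415,147), (354,278), (240,242). The bar runs from (331,165) to (333,242), the panel marks are at (286,219) and about (340,239), and the wing is partly visible at (308,232).

Run:
```python
from h import *
w=lambda u,v,z: atz('w1',u,v,z)
A=[w(288,98,.07),w(415,148,.07),w(354,278,.07),w(240,242,.07)]
A=[w(414,148,.07),w(289,98,.07),w(241,242,.07),w(354,277,.07)]
for a in A: print(a)
ctr=np.mean(A,0); print('ctr',ctr)
ey=(A[0]+A[1]-A[2]-A[3])/2; ex=(A[0]+A[3]-A[1]-A[2])/2
print(np.linalg.norm(ex),np.linalg.norm(ey),np.degrees(np.arctan2(ey[1],ey[0])),np.degrees(np.arctan2(ex[1],ex[0])))
b=[w(333,238,.19),w(331.5,167,.19)];print(b,np.mean(b,0));d=b[1]-b[0];print(np.linalg.norm(d),np.degrees(np.arctan2(d[1],d[0])))
print('lid',w(290,190,.152),w(376,190,.152)); print('marks',w(286,219,.078),w(340,239,.078))
for n,p in dict(black=(265,20,.04),brown1=(480,100,.06)).items(): print(n,w(*p))
print(proj('w1',[.498,-.043,.19]))
```

```text
[0.569  0.0431 0.07  ]
[0.4106 0.0057 0.07  ]
[ 0.4571 -0.1866  0.07  ]
[ 0.6141 -0.1438  0.07  ]
ctr [ 0.5127 -0.0704  0.07  ]
0.1627184685276997 0.19505332604188014 103.58028071252858 14.266825923611686
[array([ 0.5218, -0.0699,  0.19  ]), array([ 0.4821, -0.0154,  0.19  ])] [ 0.50195 -0.04265  0.19   ]
0.06742655263321717 126.0711058438001
lid [ 0.4663 -0.0644  0.152 ] [ 0.5382 -0.0151  0.152 ]
marks [ 0.4884 -0.1213  0.078 ] [ 0.562  -0.1049  0.078 ]
black [0.3364 0.0628 0.04  ]
brown1 [0.6016 0.1345 0.06  ]
[328.5 201.7]
```

Run:
```python
from h import *
need([.501,-.043,.170],37.3)
```

```text
t 4.0 tcp [ 0.4856 -0.0369  0.3267] jaw 34.2 need [ 0.522 -0.046  0.031] F [ 0.2 -0.1  0.3] gap 0.999 q6 -0.85
twist -0.68
```

```bash
python3 -m crank '[[[1,0.1,-0.046,0.031,-0.68],[1,0.1,0,0,0],[1,0.1,0,0,0],[1,0.1,0,0,0],[1,0.08,0,0,0],[1,0.042,0,0,0],[1,0,0,0,0]]]'
python3 - <<'E'
from h import *
need([.501,-.043,.170],37.3)
snap('wrist','w2');snap('side','d2')
cv2.imwrite('pics/w2d2.png',np.hstack([cv2.resize(cv2.imread('pics/w2.png'),(440,275)),cv2.resize(cv2.imread('pics/d2.png')[130:240,270:414],(360,275))]))
E
```

```text
time: 4.7
eef_pos: [0.4996, -0.0427, 0.1685]
tool_rot: [0.669, -0.225, 0.672, 0.227]
ft_force: [-0.3, 0.2, 0.1]
finger_gap: 1.002
t 4.7 tcp [ 0.4996 -0.0427  0.1685] jaw 37.3 need [-0.005 -0.004  0.003] F [-0.3  0.2  0.1] gap 1.002 q6 -0.91
twist -0.01
```

View pics/w2d2.png

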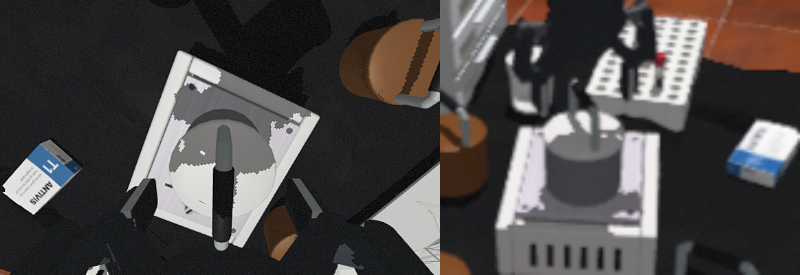

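The bar, seen at (223,190) in the wrist view, lies midway between the fingers and is aligned. I'll grip it.

```bash
python3 -m crank '[[[0,0,0,0,0],[0,0,0,0,0],[0,0,0,0,0],[0,0,0,0,0],[0,0,0,0,0],[0,0,0,0,0],[0,0,0,0,0],[0,0,0,0,0]]]' 60
python3 -m crank '[[[0,-0.02,0,0,0],[0,-0.03,0,0,0],[0,-0.05,0,0,0],[0,-0.05,0,0,0],[0,-0.05,0,0,0],[0,-0.05,0,0,0],[0,0,0,0,0]]]'
python3 - <<'E'
from h import *
need([.4705,.091,.245])
snap('side','d3')
E
```

```text
time: 5.6
eef_pos: [0.5015, -0.0433, 0.171]
tool_rot: [0.67, -0.226, 0.67, 0.226]
ft_force: [0.4, -0.8, 1.8]
finger_gap: 0.13
time: 6.3
eef_pos: [0.5027, -0.0434, 0.2481]
tool_rot: [0.671, -0.227, 0.669, 0.225]
ft_force: [0.7, -0.1, -3.4]
finger_gap: 0.131
t 6.3 tcp [ 0.5027 -0.0434  0.2481] jaw 37.3 need [0.009 0.421 0.186] F [ 0.7 -0.1 -3.4] gap 0.131 q6 -0.91
```

```bash
python3 -m crank '[[[0,0,0.04,0.016,0],[0,0,0.08,0.035,0],[0,0,0.09,0.042,0],[0,0,0.09,0.042,0],[0,0,0.08,0.035,0],[0,0,0.04,0.016,0],[0,0,0,0,0],[0,0,0,0,0]]]'
python3 - <<'E'
from h import *
need([.4705,.091,.093])
snap('side','d3');snap('wrist','w3')
cv2.imwrite('pics/w3d3.png',np.hstack([cv2.resize(cv2.imread('pics/w3.png'),(440,275)),cv2.resize(cv2.imread('pics/d3.png')[110:270,250:460],(360,275))]))
E
```

```text
time: 7.15
eef_pos: [0.4691, 0.0906, 0.2452]
tool_rot: [0.67, -0.227, 0.67, 0.226]
ft_force: [-0.2, -1.5, -3.2]
finger_gap: 0.128
t 7.15 tcp [0.4691 0.0906 0.2452] jaw 37.4 need [ 0.507 -0.002  0.005] F [-0.2 -1.5 -3.2] gap 0.128 q6 -0.64
```

View pics/w3d3.png

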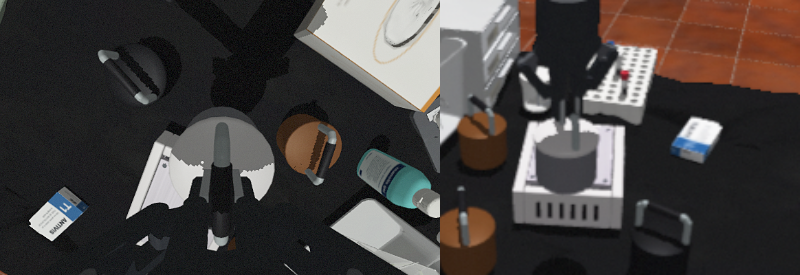

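The canister hangs level, clear of the black and brown look-alikes. Now to lower it.

```bash
python3 -m crank '[[[0,0.04,0,0.005,0],[0,0.08,0,0,0],[0,0.1,0,0,0],[0,0.1,0,0,0],[0,0.08,0,0,0],[0,0.04,0,0,0],[0,0.02,0,0,0],[0,0.01,0,0,0]]]'
python3 -m crank '[[[0,0.01,0,0,0],[0,0.01,0,0,0],[0,0,0,0,0]]]'
python3 -c "
from h import *
need([.4705,.091,.093])"
```

```text
time: 8.05
eef_pos: [0.471, 0.0915, 0.1046]
tool_rot: [0.67, -0.226, 0.67, 0.226]
ft_force: [-0.5, -1.3, -4.0]
finger_gap: 0.125
time: 8.35
eef_pos: [0.4709, 0.0918, 0.0991]
tool_rot: [0.67, -0.226, 0.67, 0.226]
ft_force: [0.1, 0.4, -3.4]
finger_gap: 0.13
t 8.35 tcp [0.4709 0.0918 0.0991] jaw 37.3 need [ 0.02  -0.001 -0.003] F [ 0.1  0.4 -3.4] gap 0.13 q6 -0.64
```

```bash
python3 -m crank '[[[0,0.008,0,0,0],[0,0.006,0,0,0],[0,0,0,0,0]]]'
python3 -m crank '[[[0,0.005,0,0,0],[0,0,0,0,0]]]'
python3 -m crank '[[[0,0.005,0,0,0],[0,0,0,0,0]]]'
```

```text
time: 8.65
eef_pos: [0.4703, 0.0918, 0.0943]
tool_rot: [0.67, -0.226, 0.67, 0.226]
ft_force: [0.7, 0.6, -4.5]
finger_gap: 0.13
time: 8.85
eef_pos: [0.4708, 0.0919, 0.0932]
tool_rot: [0.67, -0.226, 0.67, 0.226]
ft_force: [0.2, 0.4, -2.6]
finger_gap: 0.128
time: 9.05
eef_pos: [0.4712, 0.0919, 0.0932]
tool_rot: [0.67, -0.226, 0.67, 0.226]
ft_force: [-4.2, -0.1, 7.8]
finger_gap: 0.126
```

```bash
python3 -m crank '[[[0,-0.003,0,0,0],[0.3,0,0,0,0],[0.6,0,0,0,0],[0.6,0,0,0,0],[0.6,0,0,0,0]]]'
python3 -m crank '[[[0.6,-0.05,0,0,0],[0.6,-0.1,0,0,0],[0.6,-0.1,0,0,0],[0.6,-0.15,0,0,0],[0.6,-0.15,0,0,0],[0.6,-0.15,0,0,0],[0.6,0,0,0,0]]]'
python3 - <<'E'
from h import *
# aim over fastener
y=np.radians(13.7); f=np.array([.510,-.0695])+(-.045)*np.array([-np.sin(y),np.cos(y)]); print(f)
need([*f,.30],0)
snap('side','d4')
E
```

```text
time: 9.55
eef_pos: [0.4707, 0.0918, 0.0924]
tool_rot: [0.67, -0.226, 0.67, 0.226]
ft_force: [-0.4, -0.2, -0.0]
finger_gap: 0.595
time: 10.25
eef_pos: [0.4747, 0.0919, 0.3105]
tool_rot: [0.675, -0.228, 0.665, 0.225]
ft_force: [1.0, -0.3, -1.0]
finger_gap: 0.598
[ 0.52065772 -0.11321971]
t 10.25 tcp [0.4747 0.0919 0.3105] jaw 37.3 need [ 0.037 -0.636 -0.293] F [ 1.  -0.3 -1. ] gap 0.598 q6 -0.64
twist 8.14
```

```bash
python3 -m crank '[[[0.6,0,-0.1,-0.045,0],[0.6,0,-0.13,-0.06,0],[0.6,0,-0.14,-0.065,0],[0.6,0,-0.13,-0.06,0],[0.6,0,-0.1,-0.045,0],[0.6,0.037,-0.036,-0.018,0],[0.6,0,0,0,1],[0.6,0,0,0,1]]]'
python3 -m crank '[[[0.6,0,0,0,1],[0.6,0,0,0,1],[0.6,0,0,0,1],[0.6,0,0,0,1],[0.6,0,0,0,1],[0.6,0,0,0,1],[0.6,0,0,0,0]]]'
python3 - <<'E'
from h import *
need([.5207,-.1132,.30],0)
snap('side','d5');snap('wrist','w5')
a=cv2.resize(cv2.imread('pics/w5.png')[80:330,160:480],None,fx=2.5,fy=2.5,interpolation=cv2.INTER_CUBIC)[:600]
cv2.imwrite('pics/w5c.png',a)
E
```

```text
time: 11.1
eef_pos: [0.5149, -0.1128, 0.2881]
tool_rot: [0.685, -0.169, 0.688, 0.172]
ft_force: [-0.4, -0.4, -0.2]
finger_gap: 0.601
time: 11.8
eef_pos: [0.5152, -0.1121, 0.289]
tool_rot: [0.706, -0.004, 0.708, 0.005]
ft_force: [-0.3, 0.7, -0.2]
finger_gap: 0.601
t 11.8 tcp [ 0.5152 -0.1121  0.289 ] jaw 0.7 need [-0.037 -0.004  0.018] F [-0.3  0.7 -0.2] gap 0.601 q6 -0.39
twist 0.15
```

View pics/w5c.png

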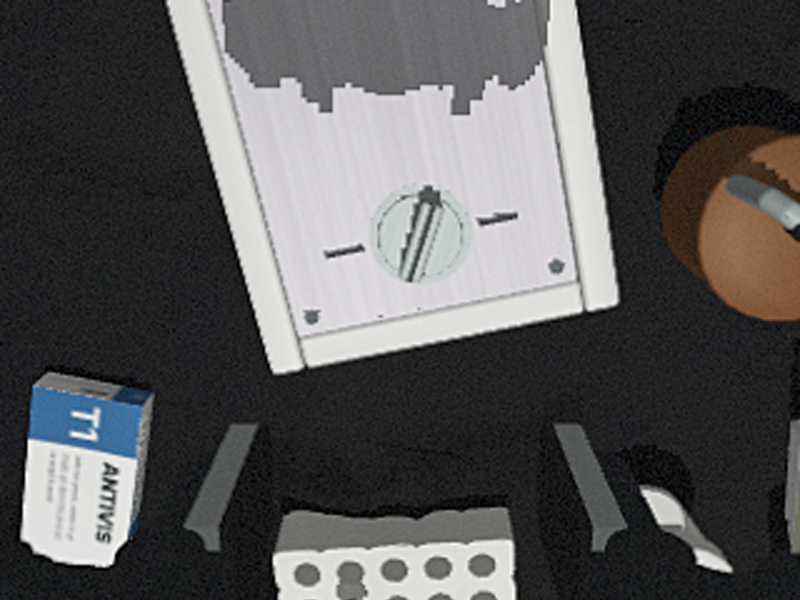

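Fastener disc centre at crop (421,234), slot from (411,280) to (433,198), marks at (345,251) and (497,218).

Run:
```python
from h import *
c=lambda u,v,z: atz('w5',u/2.5+160,v/2.5+80,z)
print('disc',c(421,234,.081)); m=[c(345,251,.078),c(497,218,.078)]; print('marks',m,np.mean(m,0)); d=m[1]-m[0]; print(np.degrees(np.arctan2(d[1],d[0])))
s=[c(412,279,.094),c(433,198,.094)]; d=s[1]-s[0]; print('wing',s,np.mean(s,0),np.linalg.norm(d),np.degrees(np.arctan2(d[1],d[0])))
```

```text
disc [ 0.5231 -0.1139  0.081 ]
marks [array([ 0.4892, -0.1228,  0.078 ]), array([ 0.5566, -0.1068,  0.078 ])] [ 0.5229 -0.1148  0.078 ]
13.354183074753834
wing [array([ 0.5193, -0.1309,  0.094 ]), array([ 0.5275, -0.0954,  0.094 ])] [ 0.5234  -0.11315  0.094  ] 0.0364347361730533 76.99359637847957
```

```bash
python3 -m crank '[[[0.5,0,0,0,1],[0.5,0,0,0,1],[0.5,0,0,0,0.99],[0.5,0,0,0,0]]]' 30
python3 -c "
from h import *
need([.523,-.1138,.084],-13)"
```

```text
time: 12.3
eef_pos: [0.516, -0.1129, 0.2906]
tool_rot: [0.702, 0.08, 0.703, -0.08]
ft_force: [0.4, -0.8, 0.4]
finger_gap: 0.501
t 12.3 tcp [ 0.516  -0.1129  0.2906] jaw -13.0 need [0.689 0.002 0.024] F [ 0.4 -0.8  0.4] gap 0.501 q6 -0.15
twist 0.01
```

```bash
python3 -m crank '[[[0.5,0.08,0,0.024,0],[0.5,0.13,0,0,0],[0.5,0.14,0,0,0],[0.5,0.13,0,0,0],[0.5,0.1,0,0,0],[0.5,0.05,0,0,0],[0.5,0,0,0,0],[0.5,0,0,0,0]]]'
python3 -c "
from h import *
need([.523,-.1138,.084],-13)"
```

```text
time: 13.1
eef_pos: [0.5234, -0.1148, 0.1024]
tool_rot: [0.703, 0.08, 0.703, -0.08]
ft_force: [0.7, -0.8, 0.1]
finger_gap: 0.503
t 13.1 tcp [ 0.5234 -0.1148  0.1024] jaw -13.0 need [ 0.061  0.003 -0.002] F [ 0.7 -0.8  0.1] gap 0.503 q6 -0.15
twist 0.01
```

```bash
python3 -m crank '[[[0.5,0.03,0.003,0,0],[0.5,0.031,0,0,0],[0.5,0,0,0,0]]]'
python3 -m crank '[[[0,0,0,0,0],[0,0,0,0,0],[0,0,0,0,0],[0,0,0,0,0],[0,0,0,0,0],[0,0,0,0,0]]]' 30
python3 -m crank '[[[0,0,0,0,1],[0,0,0,0,1],[0,0,0,0,1],[0,0,0,0,1]]]'
python3 -m crank '[[[0,0,0,0,1],[0,0,0,0,1],[0,0,0,0,1],[0,0,0,0,1],[0,0,0,0,1],[0,0,0,0,1]]]'
python3 -m crank '[[[0,0,0,0,1],[0,0,0,0,1],[0,0,0,0,1],[0,0,0,0,0.9],[0,0,0,0,0],[0,0,0,0,0],[0,0,0,0,0]]]'
python3 -c "
from h import *
need([.523,-.1138,.084],-76.6)"
```

```text
time: 13.4
eef_pos: [0.5227, -0.1136, 0.083]
tool_rot: [0.702, 0.08, 0.703, -0.08]
ft_force: [-1.0, -0.7, -0.5]
finger_gap: 0.499
time: 14.0
eef_pos: [0.522, -0.1139, 0.0844]
tool_rot: [0.701, 0.08, 0.704, -0.08]
ft_force: [-5.3, 0.7, 4.8]
finger_gap: 0.106
time: 14.4
eef_pos: [0.5224, -0.114, 0.0844]
tool_rot: [0.68, 0.192, 0.681, -0.193]
ft_force: [-5.1, -0.2, 3.7]
finger_gap: 0.104
time: 15.0
eef_pos: [0.5228, -0.1145, 0.0844]
tool_rot: [0.615, 0.348, 0.616, -0.349]
ft_force: [-3.6, -1.9, 3.2]
finger_gap: 0.109
time: 15.7
eef_pos: [0.523, -0.1148, 0.0844]
tool_rot: [0.555, 0.438, 0.555, -0.439]
ft_force: [-5.3, -2.6, 3.2]
finger_gap: 0.107
t 15.7 tcp [ 0.523  -0.1148  0.0844] jaw -76.7 need [ 0.001  0.001 -0.003] F [-5.3 -2.6  3.2] gap 0.107 q6 0.96
twist -0.01
```

```bash
python3 -m crank '[[[0.3,0,0,0,0],[0.5,0,0,0,0],[0.5,0,0,0,0],[0.5,0,0,0,0],[0.5,-0.05,0,0,0],[0.5,-0.12,0,0,0],[0.5,-0.15,0,0,0],[0.5,-0.15,0,0,0]]]'
python3 -m crank '[[[0,-0.1,0,0,0],[0,0,0,0,0],[0,0,0,0,0],[0,0,0,0,0],[0,0,0,0,0],[0,0,0,0,0],[0,0,0,0,0]]]'
python3 - <<'E'
from h import *
need([.5056,-.0408,.11])
snap('side','d6');snap('wrist','w6')
a=cv2.resize(cv2.imread('pics/w6.png'),(400,250)); b=cv2.resize(cv2.imread('pics/w6.png')[160:285,220:420],(400,250),interpolation=cv2.INTER_CUBIC); c=cv2.resize(cv2.imread('pics/d6.png')[120:290,230:502],(800,350) if 0 else (560,350))
t=np.hstack([a,b]); c=cv2.copyMakeBorder(c,0,0,0,240,cv2.BORDER_CONSTANT); cv2.imwrite('pics/c6.png',np.vstack([t,c]))
E
```

```text
time: 16.5
eef_pos: [0.523, -0.1135, 0.2259]
tool_rot: [0.554, 0.439, 0.555, -0.439]
ft_force: [0.1, -0.6, 0.6]
finger_gap: 0.499
time: 17.2
eef_pos: [0.5231, -0.1138, 0.2539]
tool_rot: [0.554, 0.439, 0.555, -0.439]
ft_force: [-0.4, 0.6, -0.0]
finger_gap: -0.0
t 17.2 tcp [ 0.5231 -0.1138  0.2539] jaw -76.8 need [ 0.48 -0.   -0.25] F [-0.4  0.6 -0. ] gap -0.0 q6 0.96
```

View pics/c6.png

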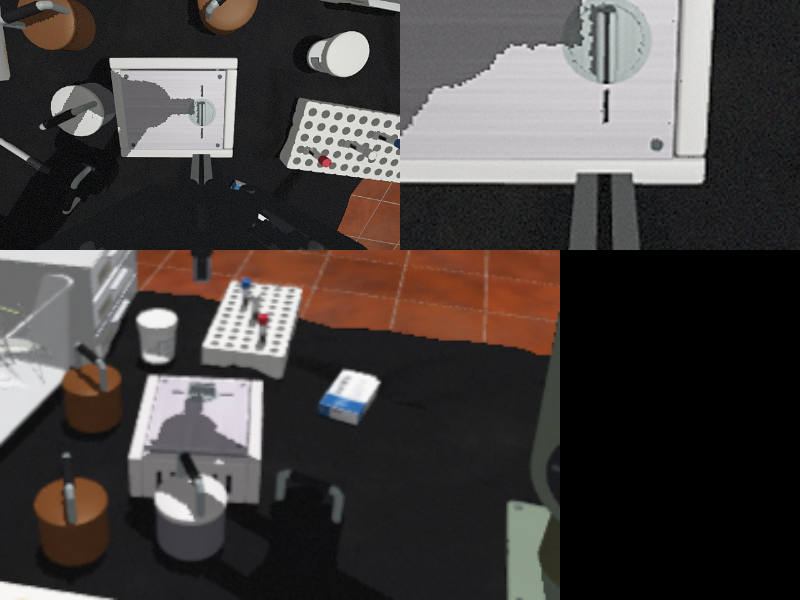

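The slot (crop (605,40)) is in line with the mark at (605,105), and the canister stands upright on the table beside the analyser. Now to press the panel with the fingers shut.

```bash
python3 -m crank '[[[0,0,0,-0.12,0],[0,0,0,-0.13,0],[0,0.1,0,0,0],[0,0.15,0,0,0],[0,0.15,0,0,0],[0,0.1,0,0,0],[0,0.05,0,0,0],[0,0,0,0,0]]]'
python3 -c "
from h import *
need([.5056,-.0408,.07])"
```

```text
time: 18.1
eef_pos: [0.5037, -0.0403, 0.087]
tool_rot: [0.552, 0.438, 0.556, -0.44]
ft_force: [-0.5, -0.5, 0.7]
finger_gap: 0.005
t 18.1 tcp [ 0.5037 -0.0403  0.087 ] jaw -76.8 need [0.057 0.006 0.003] F [-0.5 -0.5  0.7] gap 0.005 q6 1.09
```

```bash
python3 -m crank '[[[0,0.02,0.005,0,0],[0,0.012,0,0,0],[0,0.01,0,0,0],[0,0.01,0,0,0],[0,0.005,0,0,0],[0,0,0,0,0],[0,0,0,0,0]]]'
python3 -m crank '[[[0,0.005,0,0,0],[0,0,0,0,0],[0,0,0,0,0]]]'
```

```text
time: 18.8
eef_pos: [0.5089, -0.0409, 0.0746]
tool_rot: [0.555, 0.439, 0.554, -0.439]
ft_force: [-1.6, 0.0, 6.0]
finger_gap: -0.001
time: 19.1
eef_pos: [0.5089, -0.0409, 0.0732]
tool_rot: [0.555, 0.439, 0.554, -0.439]
ft_force: [-2.0, -0.2, 7.7]
finger_gap: 0.002
```

```bash
python3 -m crank '[[[0,0.005,0,0,0],[0,0.005,0,0,0],[0,0,0,0,0],[0,0,0,0,0]]]'
python3 -m crank '[[[0,0.005,0,0,0],[0,0,0,0,0],[0,0,0,0,0]]]'
python3 -m crank '[[[0,0.005,0,0,0],[0,0,0,0,0],[0,0,0,0,0]]]'
```

```text
time: 19.5
eef_pos: [0.5089, -0.0409, 0.0704]
tool_rot: [0.555, 0.439, 0.554, -0.439]
ft_force: [-3.5, -0.5, 8.6]
finger_gap: 0.001
time: 19.8
eef_pos: [0.5089, -0.0409, 0.07]
tool_rot: [0.555, 0.439, 0.554, -0.439]
ft_force: [-5.5, 1.2, 15.4]
finger_gap: 0.002
time: 20.1
eef_pos: [0.509, -0.0409, 0.0699]
tool_rot: [0.555, 0.439, 0.554, -0.439]
ft_force: [-9.7, 1.3, 25.4]
finger_gap: -0.005
```

The hard stop is reached at z 0.070 with 25 N. One last look before handing in.

```bash
python3 -m crank '[[[0,0,0,0,0],[0,0,0,0,0],[0,0,0,0,0]]]'
python3 - <<'E'
from h import *
need([.5056,-.0408,.07])
snap('side','d7');snap('wrist','w7')
cv2.imwrite('pics/c7.png',np.hstack([cv2.resize(cv2.imread('pics/w7.png'),(400,250)),cv2.resize(cv2.imread('pics/d7.png')[140:280,230:454],(400,250))]))
E
```

```text
time: 20.4
eef_pos: [0.509, -0.0409, 0.0699]
tool_rot: [0.555, 0.439, 0.554, -0.439]
ft_force: [-9.8, 2.4, 24.5]
finger_gap: -0.001
t 20.4 tcp [ 0.509  -0.0409  0.0699] jaw -76.7 need [-0.    -0.011 -0.003] F [-9.8  2.4 24.5] gap -0.001 q6 1.09
```

View pics/c7.png

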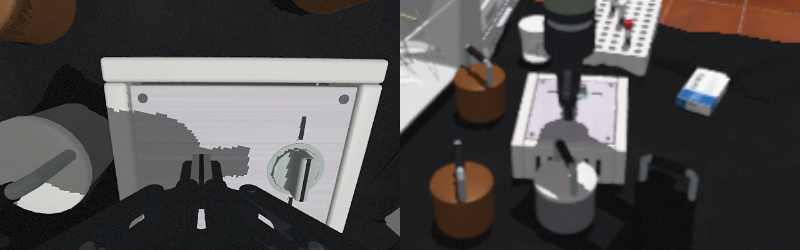

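The slot (303,180) is still in line with the marks, the panel is flush under the shut fingers, and the canister is upright and clear.

```bash
python3 -c "
from cell import job_done
print(job_done())"
```

```text
the job is handed in; nothing more can be done
None
```

I lifted the grey, white-lidded canister off by its handle and stood it upright on the table on the analyser's +y side. I then turned the fastener about 64° clockwise and pressed the panel down with shut fingers, still holding it when I handed in at about 20 s.

- **Pressing:** the fingertips stopped at z = 0.070 m, level with the frame. The hold was steady at about 25 N upward, with about 10 N sideways from friction.
- **Slot:** the last wrist picture shows it in line with the marks. The gripper's turn matched the measured turn needed to within about 0.1°.
- **Canister:** it stands upright, let go and clear of the fingers and the panel. Set-down was gentle, with about 8 N at contact.
- **Bystanders:** none looked shifted in the last pictures; I judged this by eye and did not measure it.

No check failed. My early estimates of the analyser's position differed by about 6 mm between cameras. A closer wrist view settled the fastener's position before I gripped it.

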